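# Hold the air-filter cap at its half-way vent position

### The job

Put the black bayonet cap with the flat bar handle into the mouth of the air-filter housing so that it drops fully home, then turn it clockwise (seen from above) to the half-way vent position, 45 degrees on, where the bar handle points at the raised ribs on the housing's rim; stop there, never turning it on into the lock click. A spring turns the cap back if it is let go, so finish while still gripping it at the vent position, cap fully home. The cap is brittle: grip it lightly (about 15 N, never more than 35 N) and push it gently, below 30 N, and leave the other things on the bench where they are.

Things in the scene. Friction and masses are not known exactly. Their poses are not given: they have to be found in the camera images.
- cap_grip (a point): grasp point on the bar handle of the loose black cap (0.12 kg), on its axis. The cap stands upright, 69 mm high, this point 53 mm above its bottom. Handle 50 mm long (x), 14 mm thick (y: grip across this), 40 mm high, from 24 mm below this point to 16 mm above, on a round flange of radius 27 mm, 5 mm thick. z up the cap's axis. The same after a half turn
- cap_lug (a point): tip of one of the cap's two lugs, 29 mm from the axis along the cap's +x (the other along -x), under the ends of the handle; lugs 7 mm wide, 5 mm thick, 8 mm clear below the flange. The plug below the flange is 24 mm long, radius 21.5 mm, tapering to 15.5 mm over its lowest 9 mm
- housing_mouth (a point): centre of the mouth of the fixed grey-painted filter housing, level with the top of its rim; z up. Housing of radius 40 mm, 64 mm high, foot disc 100 mm, hose stub at its +y. Rim bore radius 23 mm, rim 6 mm thick. Handle along the housing's x, the cap drops in till its flange rests on the rim: its grasp point is then 29 mm above this point. The same after a half turn
- housing_slot (a point): outer end, on top of the rim, of one of two 13 mm wide slots for the lugs, along the housing's +x (the other along -x), 36 mm from the axis. From here the cap turns only clockwise seen from above, lugs under the rim
- housing_vent (a point): one of two raised ribs (9 mm long, 4 mm wide, 4 mm high) on the rim, 45 degrees clockwise of the slots, 34.5 mm from the axis: the vent position for the handle's ends. The lock click starts about 69 degrees clockwise of the slots, the stop is at about 100
- blank_center (a point): centre of a loose black blanking plug with a round knob and no lugs, 54 mm across, 55 mm high; not the cap; to be left alone
- jar_center (a point): centre of a loose glass jar with a steel lid, 60 mm across, 85 mm high; to be left alone
- driver_grip (a point): handle of a loose screwdriver 180 mm long lying on the bench, about 30 mm high; x along it; to be left alone
- wrench_grip (a point): handle of a loose steel wrench 170 mm long lying on the bench; x along it; to be left alone
- carton_center (a point): centre of a loose cardboard carton, 70 by 110 by 35 mm high; to be left alone
- collar_center (a point): centre of a loose steel collar lying on the bench, 38 mm across, 14 mm high; to be left alone
- follower (a joint): turn (rad) of the spring follower inside the housing: 0 until the cap has turned about 8 degrees, then the cap's clockwise turn from the slots less about 0.15. It resists with 0.03 rising to 0.06 N m and turns the cap back when it is let go
There are look-alikes about, which are no part of the job. What is shaped like the part that bears cap_grip but orange or yellow is not meant.

How it is judged:
By the outcome, as a careful person would: the job done as asked, in the order asked, and still so for the second after the job is handed in, while the arm keeps its last pose, push and grip.
It also fails if it takes over 51 s, if anything falls off the work surface, if the arm or the gripper's body presses on something with over 40 N, if the wrist force passes 120 N, or if a joint passes its speed limit or range.

### The arm

A 6-joint arm with a two-finger parallel gripper is mounted at the origin on the work surface. World frame = base frame: x ahead of the robot, y to its left, z up, the work surface at z = 0. Lengths are in m, angles in rad, forces in N, time in s.
With the tool pointing down it reaches from about 0.4 to 0.925 m from the base axis. Payload 12.5 kg.
Tool frame: the origin (TCP) lies at the very end of the fingers, on their centre line; the grasp point (between the pads) lies 19 mm behind it (env.pinch_z is the distance from the TCP to the grasp point, in m); z points along the fingers, y is the line along which they close (so a half turn about z gives the same grasp; the last joint's range is limited). The gripper opens to 95 mm and grips with 3 to 60 N. Pads are 20 mm wide; open, the fingers measure 119 mm over their backs; the gripper's body (75 mm by 180 mm) begins 59 mm behind the grasp point.
Start: joints at [1.099, 0.491, 1.559, -0, 1.092, -0.106], TCP at [0.224, 0.584, 0.215] pointing down, gripper open.
Joint ranges: [-3.1, 3.1], [-0.84, 2.19], [0.05, 2.79], [-1.13, 4.28], [0.06, 2.93], [-2.69, 2.69]. Speed limits (rad/s): [2.22, 2.22, 2.79, 3.14, 3.14, 3.14].

### API

Orientations are given as a unit quaternion [x, y, z, w].
In Python, from bench import env gives the robot as it stands.
- The arm moves only by the shell command python3 -m handwheel 'ROWS' [FORCE]. ROWS is JSON, a list that holds one entry, the list of rows, each a list of 7 numbers: the shift along the world's x, y, z in m, then the turn, a rotation vector about the world's x, y, z in rad, then the finger opening in m, from 0 to 0.0951. A call has 1 to 12 rows; each row shifts and turns the commanded pose from where the row before left it; what a row does not reach is not made up. A row lasts 1/10 s, in which the tool goes at most 50 mm and 8.59 degrees, less where a joint would pass 70% of its speed; a pose out of reach is approached as far as the arm can. A call is refused whole if a number of a shift passes 0.05 or a number of a turn 0.15, either way. A call with a gripper value outside its range is refused whole. The fingers move at their own pace and stop on an object; FORCE is the grip in N (left out, the last holds). Time passes only in rows, so rows that do not move let the fingers close. It gives the time, the measured TCP pose, the force, the opening and the grip force at its end, in the units of the state.
- env.sense(): the state, without advancing time (a new reading comes with each control period).
- env.grab_frame(name): name is "scene" or "side" or "wrist"; returns a dict with "image" (384x512x3 uint8, red, green, blue), "z_map" (384x512 float32, m along the optical axis (not along the pixel's ray), 0 where there is no reading), "intrinsics" (3x3 intrinsics, pixels), "k1" (the pictures are not rectified: a ray, as slopes to the right and down, at radius r is drawn at 1 + k1 r^2 times it, then the intrinsics apply), "R" (3x3) and "t" (3): a world point X has camera coordinates R X + t; the wrist camera has in their place "mount" (4x4, takes a point from camera to tool coordinates, whose origin is the TCP and whose axes are the flange's). Camera axes: x right, y down, z forward; pixel columns grow to the right and rows downward; lengths in m; the calibration is good to about 2 mm. A picture is of the moment at which its call begins: read the wrist's pose just before it.
- env.finish_job(): hands the job in; it is judged then, once.
The state is a dict: "clock": time; "joints": joint angles; "joint_velocities": joint speeds; "joint_torque": joint torques, N m; "position": TCP position; "ee_rot": TCP orientation; "ft_force": force on the tool from outside, world axes, zero at the start; "moment": the same for the moment, N m; "opening": finger opening in m; "grasp_force": force on a finger pad.
Only numpy, scipy, OpenCV 4.12 (cv2) and the standard library are available. Lean on these libraries where they do the work, as an engineer would, in place of code of your own. Each camera call takes 0.05 s, during which the arm holds its last target. There are 200 camera calls.

## Working session

There is one attempt and no reset: what is moved stays moved. The work goes in short steps, Python scripts to look and compute and a shell command to move; the robot and the scene stay as the last step left them, time stands still between calls to the robot, and variables do not carry over. Pictures are saved under pics/ and viewed, at most 10 in all, crops included, and the job is handed in when it is done.

```bash
ls; mkdir -p pics
cat > h.py <<'E'
import numpy as np, cv2
from bench import env
from scipy.spatial.transform import Rotation as Ro
def ext(f,s=None):
    if "R" in f: R=np.array(f["R"]);t=np.array(f["t"]); return R.T, -R.T@t
    M=np.array(f["mount"]);Rt=Ro.from_quat(s["ee_rot"]).as_matrix()
    return Rt@M[:3,:3], Rt@M[:3,3]+np.array(s["position"])
def rays(f,uv):
    K=np.array(f["intrinsics"]);d=np.array([f["k1"],0,0,0,0],float)
    p=cv2.undistortPoints(np.array(uv,float).reshape(-1,1,2),K,d).reshape(-1,2)
    return np.c_[p,np.ones(len(p))]
def cloud(f,s=None):
    H,W=f["z_map"].shape;v,u=np.mgrid[:H,:W]
    r=rays(f,np.c_[u.ravel(),v.ravel()])*f["z_map"].reshape(-1,1)
    A,c=ext(f,s);P=r@A.T+c;P[f["z_map"].ravel()==0]=np.nan
    return P.reshape(H,W,3)
def proj(f,X,s=None):
    A,c=ext(f,s);p=(np.atleast_2d(X)-c)@A;q=p[:,:2]/p[:,2:]
    q=q*(1+f["k1"]*(q**2).sum(1,keepdims=True));K=np.array(f["intrinsics"])
    return q*[K[0,0],K[1,1]]+K[:2,2]
def snap(n):
    s=env.sense();f=env.grab_frame(n);return s,f
E
python3 - <<'E'
from h import *
import pickle
fs={n:snap(n) for n in("scene","side","wrist")}
pickle.dump(fs,open("f0.pkl","wb"))
for n in("scene","side"): cv2.imwrite(f"pics/{n}0.png",cv2.resize(fs[n][1]["image"][:,:,::-1],(800,600),interpolation=cv2.INTER_CUBIC)); print(n,ext(fs[n][1])[1])
print(env.sense(),env.pinch_z)
E
```

```text
pics
scene [1.19086388 0.09235235 0.84392436]
side [ 0.10049863 -0.67807264  0.7776136 ]
{'clock': 0.15, 'joints': array([ 1.09941989e+00,  4.91414443e-01,  1.55931468e+00,  5.75390502e-06,
        1.09169538e+00, -1.05591038e-01]), 'joint_velocities': array([-6.19091533e-06, -1.87381505e-03, -1.86764652e-03, -2.97324898e-04,
       -1.26238041e-03, -7.31242842e-04]), 'joint_torque': array([ 1.34633818e-03, -6.12895060e+01, -2.58278865e+01,  6.92605949e-02,
        4.73720580e-02, -7.67976462e-05]), 'position': array([0.22344266, 0.58350296, 0.21419832]), 'ee_rot': array([ 1.81876072e-01,  9.83321372e-01, -3.98008620e-04, -1.20776440e-04]), 'ft_force': array([-0.33336603, -0.26008078, -0.31942625]), 'moment': array([-0.02881049, -0.01803267, -0.04659666]), 'grasp_force': 0.0, 'opening': 0.09470059451050354} 0.0188
```

View pics/scene0.png

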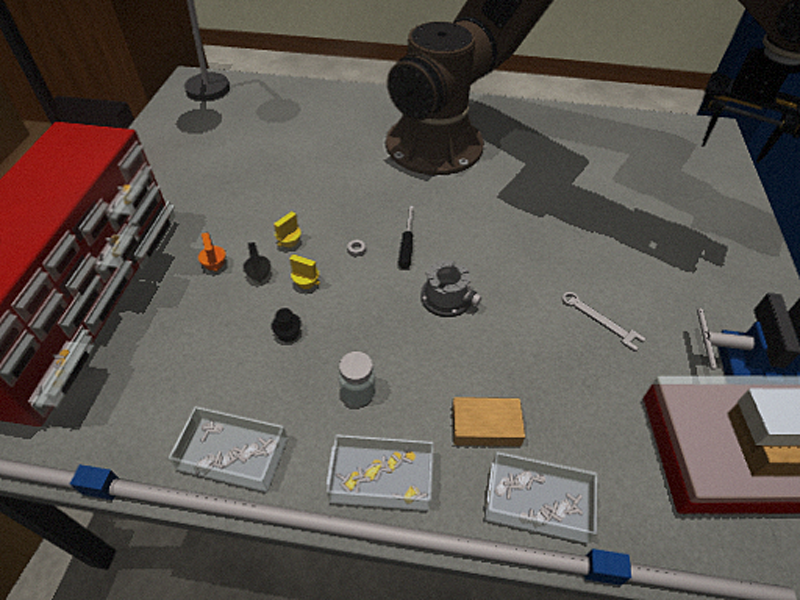

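View pics/side0.png

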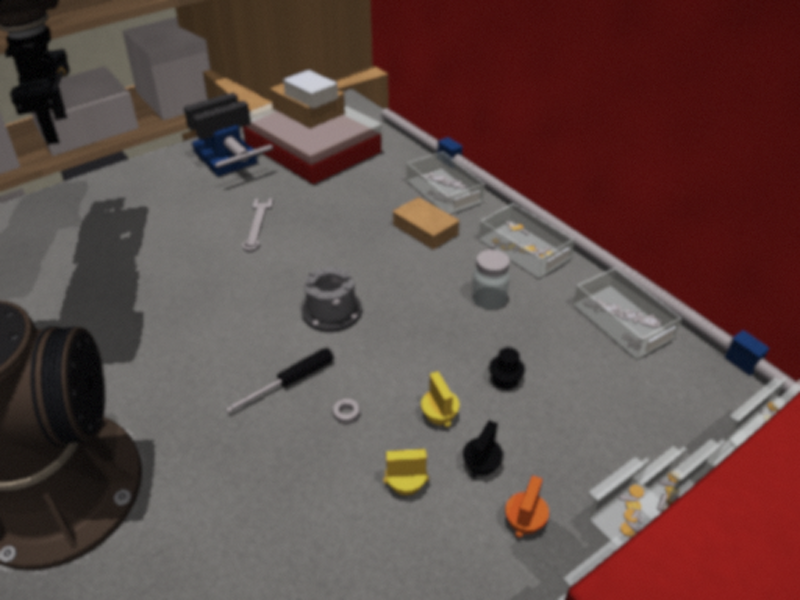

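Scene (800x600 picture): black bar-handled cap at (257,262), housing at (450,287) with hose stub at (475,298), blanking plug at (287,325), yellow/orange look-alikes around the cap. Side: cap at (484,450), housing at (331,298). Next I measure them from both depth views.

Run:
```python
from h import *
import pickle
fs=pickle.load(open("f0.pkl","rb"))
px={"cap":{"scene":(257,262),"side":(484,450)},"hous":{"scene":(450,287),"side":(331,298)}}
for o in px:
  for n in("scene","side"):
    f=fs[n][1];P=cloud(f);u,v=(np.array(px[o][n])*.64).astype(int)
    r=45
    Q=P[max(v-r,0):v+r,u-r:u+r].reshape(-1,3);I=f["image"][v-r:v+r,u-r:u+r].reshape(-1,3).astype(int)
    c=P[v,u];print(o,n,"centre",c.round(4),"bench z",np.nanmedian(Q[:,2]).round(4))
    m=np.hypot(*(Q-c)[:,:2].T)<(.045 if o=="cap" else .07)
    if o=="cap": m&=(I.max(1)<70)
    Q=Q[m]
    for lo,hi in ((.01,.022),(.022,.032),(.032,.045),(.045,.058),(.058,.064),(.064,.068),(.068,.075)):
      q=Q[(Q[:,2]>lo)&(Q[:,2]<hi)]
      if len(q)>4:
        mid=q[:,:2].mean(0);w,V=np.linalg.eigh(np.cov(q[:,:2].T))
        print(lo,len(q),mid.round(4),q[:,:2].min(0).round(4),q[:,:2].max(0).round(4),"ang",np.degrees(np.arctan2(V[1,1],V[0,1])).round(1),np.sqrt(w).round(4))
f=[cv2.resize(fs["scene"][1]["image"][y-40:y+40,x-50:x+50,::-1],(400,320),interpolation=cv2.INTER_CUBIC) for x,y in((170,165),(288,184))]
g=[cv2.resize(fs["side"][1]["image"][y-35:y+35,x-50:x+50,::-1],(400,280),interpolation=cv2.INTER_CUBIC) for x,y in((310,288),(212,190))]
cv2.imwrite("pics/crops.png",np.clip(np.vstack([np.hstack(f),np.hstack(g)]).astype(float)*1.7,0,255).astype(np.uint8))
```

```text
cap scene centre [ 0.5185 -0.2824  0.0642] bench z 0.0012
0.01 25 [ 0.5149 -0.2861] [ 0.4978 -0.3025] [ 0.5273 -0.2761] ang 136.9 [0.0046 0.0098]
0.022 115 [ 0.5025 -0.2939] [ 0.4759 -0.3214] [ 0.5244 -0.2713] ang 121.3 [0.0126 0.0151]
0.032 22 [ 0.5134 -0.2878] [ 0.4914 -0.3148] [ 0.5236 -0.2725] ang -177.8 [0.0095 0.0108]
0.045 13 [ 0.5186 -0.2854] [ 0.5026 -0.2909] [ 0.5237 -0.2811] ang 179.7 [0.0031 0.0054]
0.058 5 [ 0.5208 -0.2874] [ 0.5188 -0.2912] [ 0.5221 -0.2832] ang 106.7 [0.001  0.0034]
0.064 8 [ 0.5054 -0.2949] [ 0.4841 -0.309 ] [ 0.5225 -0.2824] ang -149.5 [0.0025 0.0199]
0.068 44 [ 0.5017 -0.2931] [ 0.4794 -0.3089] [ 0.5211 -0.2816] ang -154.5 [0.0037 0.0136]
cap side centre [ 0.4809 -0.3141  0.0645] bench z 0.0001
0.01 39 [ 0.4791 -0.3107] [ 0.4707 -0.3204] [ 0.4951 -0.2951] ang 139.9 [0.0038 0.0082]
0.022 265 [ 0.4934 -0.3045] [ 0.47   -0.3261] [ 0.5227 -0.2735] ang 133.2 [0.0125 0.0163]
0.032 47 [ 0.4885 -0.3074] [ 0.4714 -0.3144] [ 0.5181 -0.296 ] ang -165.5 [0.0032 0.0153]
0.045 53 [ 0.4873 -0.3079] [ 0.4712 -0.3159] [ 0.5186 -0.2966] ang -164.4 [0.0035 0.0156]
0.0
[... 758 characters left out ...]
1 0.0815] [0.4557 0.0427] [0.5334 0.1211] ang 58.8 [0.0218 0.0243]
0.068 8 [0.4935 0.0821] [0.469  0.0468] [0.5117 0.1169] ang 108.5 [0.0128 0.0333]
hous side centre [0.4762 0.0486 0.062 ] bench z -0.0008
0.01 100 [0.4815 0.0589] [0.4506 0.0362] [0.52   0.1143] ang 79.4 [0.0205 0.0228]
0.022 120 [0.486  0.0666] [0.4527 0.0385] [0.5217 0.1139] ang 62.4 [0.0192 0.0288]
0.032 166 [0.4853 0.0681] [0.4533 0.0385] [0.5244 0.1146] ang 68.7 [0.0198 0.0282]
0.045 187 [0.4858 0.066 ] [0.4528 0.0365] [0.5297 0.1111] ang 45.8 [0.0214 0.0248]
0.058 295 [0.4899 0.0743] [0.4533 0.0387] [0.5319 0.1171] ang 60.1 [0.021  0.0236]
0.064 51 [0.4933 0.08  ] [0.4524 0.0393] [0.5294 0.1146] ang 90.9 [0.018  0.0264]
```

View pics/crops.png

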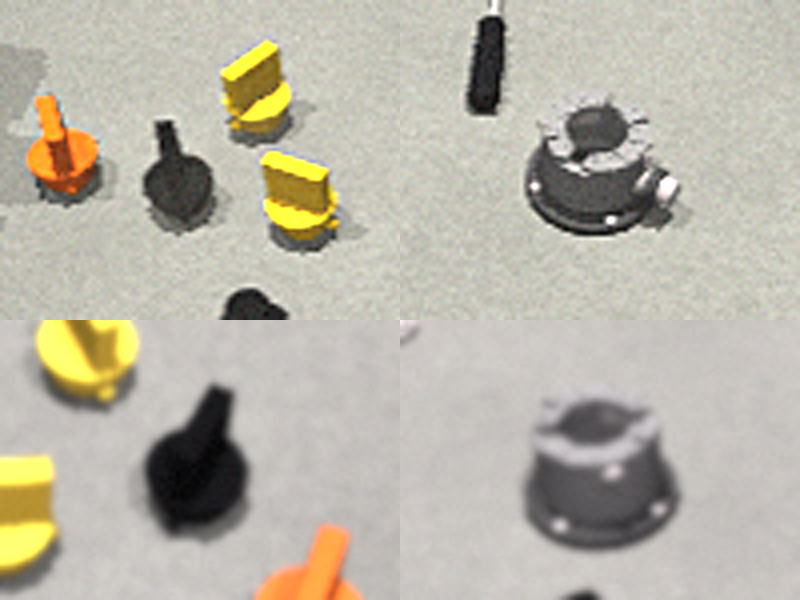

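Crops: the cap (175,180 upper left) stands upright, its handle at about 25° in world. The housing's dark slots and hose stub are visible (upper right, mouth at (597,128), stub at (660,188)). I'll look at the housing from the wrist on the way, and first check the camera mount and the neighbours' clearance.

```bash
python3 - <<'E'
from h import *
import pickle
fs=pickle.load(open("f0.pkl","rb"))
print(np.round(fs["wrist"][1]["mount"],3),fs["wrist"][1]["intrinsics"][0])
c=np.array([.496,-.298]);d=np.radians(115)
for n in("scene","side"):
  P=cloud(fs[n][1]).reshape(-1,3);P=P[P[:,2]>.03]
  e=P[:,:2]-c;a=e@[np.cos(d),np.sin(d)];b=e@[np.sin(d),-np.cos(d)]
  for w in(.012,.02):
    m=(abs(b)<w)&(abs(a)<.1)&(abs(a)>.02);print(n,w,np.sort(a[m]).round(3)[[0,-1]] if m.any() else 0, np.unique(a[m].round(2)))
E
python3 -m handwheel '[[[0.0225,-0.042,0.003,0,0,-0.1,0.0951],[0.0225,-0.042,0.003,0,0,-0.15,0.0951],[0.0225,-0.042,0.003,0,0,-0.15,0.0951],[0.0225,-0.042,0.003,0,0,-0.15,0.0951],[0.0225,-0.042,0.003,0,0,-0.15,0.0951],[0.0225,-0.042,0.003,0,0,-0.15,0.0951],[0.0225,-0.042,0.003,0,0,-0.1,0.0951],[0.0225,-0.042,0.003,0,0,-0.1,0.0951],[0.0225,-0.042,0.003,0,0,0,0.0951],[0.0225,-0.042,0.003,0,0,0,0.0951]]]' 15
```

```text
[[ 0.    -0.968 -0.253  0.07 ]
 [ 1.     0.     0.    -0.   ]
 [-0.    -0.253  0.968 -0.169]
 [ 0.     0.     0.     1.   ]] [268.46592218   0.         256.44091162]
scene 0.012 [-0.024  0.026] [-0.02  0.02  0.03]
scene 0.02 [-0.024  0.026] [-0.02  0.02  0.03]
side 0.012 [-0.028  0.022] [-0.03 -0.02  0.02]
side 0.02 [-0.028  0.022] [-0.03 -0.02  0.02]
clock: 1.15
position: [0.4491, 0.1618, 0.2449]
ee_rot: [0.65, 0.76, 0.0, 0.0]
ft_force: [1.5, 0.6, -1.1]
opening: 0.0953
grasp_force: 0.0
```

```bash
python3 -m handwheel '[[[0.0225,-0.041,0,0,0,0,0.05],[0.0225,-0.041,0,0,0,0,0.05],[0,0,0,0,0,0,0.05],[0,0,0,0,0,0,0.05]]]'
python3 - <<'E'
from h import *
import pickle
s,f=snap("wrist");pickle.dump((s,f),open("f1.pkl","wb"))
cv2.imwrite("pics/w1.png",cv2.resize(f["image"][:,:,::-1],(800,600),interpolation=cv2.INTER_CUBIC))
P=cloud(f,s);print(s["position"])
fig=P.reshape(-1,3);m=(np.hypot(fig[:,0]-.494,fig[:,1]-.08)<.042)&(abs(fig[:,2]-.064)<.0025)
q=fig[m][:,:2];print(m.sum(),q.min(0),q.max(0),np.median(fig[m][:,2]))
print("bench",np.nanmedian(fig[abs(fig[:,2])<.01][:,2]))
E
```

```text
clock: 1.55
position: [0.4936, 0.0809, 0.2443]
ee_rot: [0.651, 0.759, -0.0, -0.0]
ft_force: [0.5, 0.1, -0.3]
opening: 0.0685
grasp_force: 0.0
[0.49355162 0.08089441 0.24432365]
1451 [0.45476288 0.04186704] [0.53346096 0.12096726] 0.06287428998784955
bench -0.0008346326079073929
```

View pics/w1.png

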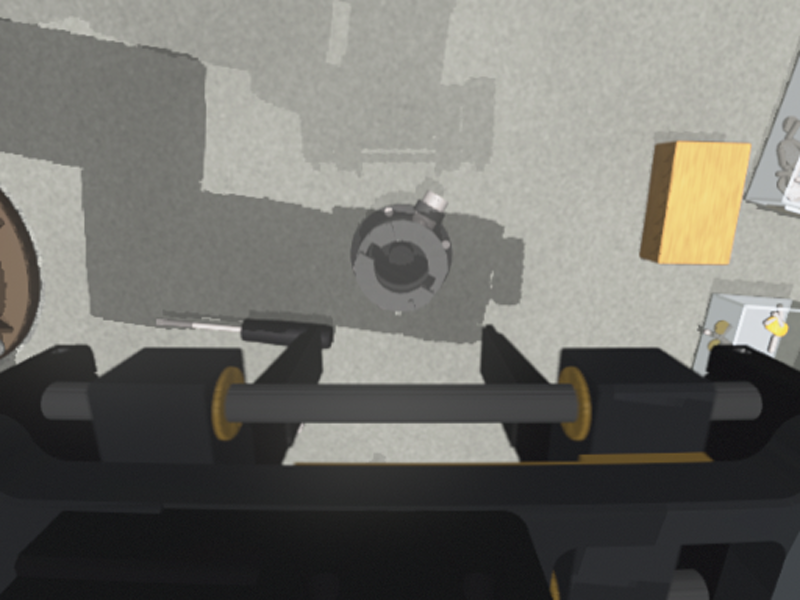

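Wrist view: housing mouth at (400,262), slots at about (368,262)→(432,283), stub at (432,203). I'll rectify it to a metric top view and profile the rim.

```bash
cat > top.py <<'E'
from h import *
from scipy.optimize import least_squares
def topview(f,s,c,z,half=.06,n=480):
    g=np.linspace(-half,half,n);X,Y=np.meshgrid(g+c[0],-g+c[1])   # x right, y up
    p=proj(f,np.c_[X.ravel(),Y.ravel(),np.full(X.size,z)],s).reshape(n,n,2).astype(np.float32)
    return cv2.remap(f["image"],p[:,:,0],p[:,:,1],cv2.INTER_CUBIC)
E
python3 - <<'E'
from top import *
import pickle
s,f=pickle.load(open("f1.pkl","rb"));fs=pickle.load(open("f0.pkl","rb"))
T=topview(f,s,(.494,.081),.063)
S=topview(fs["scene"][1],None,(.494,.081),.063)
im=np.hstack([T,S])[:,:,::-1].astype(float)*1.6
im=np.clip(im,0,255).astype(np.uint8)
for k in(0,480):
    for r in (23,29.4,40): cv2.circle(im,(240+k,240),int(r*4),(0,255,255) if r==40 else (0,255,0),1)
cv2.imwrite("pics/top1.png",cv2.resize(im,(800,400),interpolation=cv2.INTER_AREA))
# polar dark profile r 26..33 wrist
G=cv2.cvtColor(T,cv2.COLOR_RGB2GRAY).astype(float)
for r0,r1 in((25,34),):
  a=np.radians(np.arange(0,360,5));v=[np.mean([G[int(240-r*4*np.sin(t)),int(240+r*4*np.cos(t))] for r in np.arange(r0,r1,.5)]) for t in a]
  print(dict(zip(range(0,360,5),np.round(v).astype(int))))
for nm,P in(("w",cloud(f,s)),("sc",cloud(fs["scene"][1])),("si",cloud(fs["side"][1]))):
  P=P.reshape(-1,3);e=P-[.494,.081,0];r=np.hypot(e[:,0],e[:,1]);m=(r>.025)&(r<.035)&(e[:,2]>.03);ang=np.degrees(np.arctan2(e[m,1],e[m,0]))%360
  print(nm,{k:round(1e3*float(np.median(e[m,2][(ang//15)==k//15])),0) for k in range(0,360,15) if ((ang//15)==k//15).any()})
  q=e[(e[:,2]>.02)&(r>.044)&(r<.075)];print("stub",len(q),np.degrees(np.arctan2(*q.mean(0)[1::-1])),q.mean(0))
E
```

```text
{0: np.int64(126), 5: np.int64(126), 10: np.int64(126), 15: np.int64(126), 20: np.int64(126), 25: np.int64(126), 30: np.int64(125), 35: np.int64(126), 40: np.int64(127), 45: np.int64(126), 50: np.int64(126), 55: np.int64(127), 60: np.int64(127), 65: np.int64(125), 70: np.int64(126), 75: np.int64(127), 80: np.int64(126), 85: np.int64(127), 90: np.int64(127), 95: np.int64(127), 100: np.int64(126), 105: np.int64(127), 110: np.int64(122), 115: np.int64(127), 120: np.int64(126), 125: np.int64(126), 130: np.int64(127), 135: np.int64(126), 140: np.int64(126), 145: np.int64(115), 150: np.int64(82), 155: np.int64(83), 160: np.int64(85), 165: np.int64(85), 170: np.int64(89), 175: np.int64(123), 180: np.int64(126), 185: np.int64(125), 190: np.int64(126), 195: np.int64(125), 200: np.int64(125), 205: np.int64(126), 210: np.int64(125), 215: np.int64(125), 220: np.int64(126), 225: np.int64(126), 230: np.int64(126), 235: np.int64(126), 240: np.int64(126), 245: np.int64(126), 250: np.int64(127), 255: np.int64(127), 260: np.int64(126), 265: np.int64(126), 270: np.int64(127), 275: np.int64(127), 280: n
[... 590 characters left out ...]
4 88.87681563494952 [0.00045711 0.02331514 0.34878527]
sc {0: 65.0, 15: 65.0, 30: 65.0, 45: 65.0, 60: 64.0, 75: 65.0, 90: 64.0, 105: 65.0, 120: 65.0, 135: 47.0, 150: 49.0, 165: 48.0, 180: 60.0, 195: 63.0, 210: 64.0, 225: 65.0, 240: 65.0, 255: 65.0, 270: 65.0, 285: 67.0, 300: 65.0, 315: 64.0, 330: 59.0, 345: 65.0}
stub 75 63.59953270345705 [0.02534918 0.05106455 0.03821478]
si {0: 63.0, 15: 63.0, 30: 62.0, 45: 41.0, 60: 46.0, 75: 44.0, 90: 43.0, 105: 64.0, 120: 64.0, 135: 62.0, 150: 57.0, 165: 62.0, 180: 63.0, 195: 63.0, 210: 63.0, 225: 63.0, 240: 62.0, 255: 63.0, 270: 63.0, 285: 64.0, 300: 62.0, 315: 62.0, 330: 58.0, 345: 62.0}
stub 9 -119.35380463180365 [-0.02151689 -0.03825842  0.04433574]
```

View pics/top1.png

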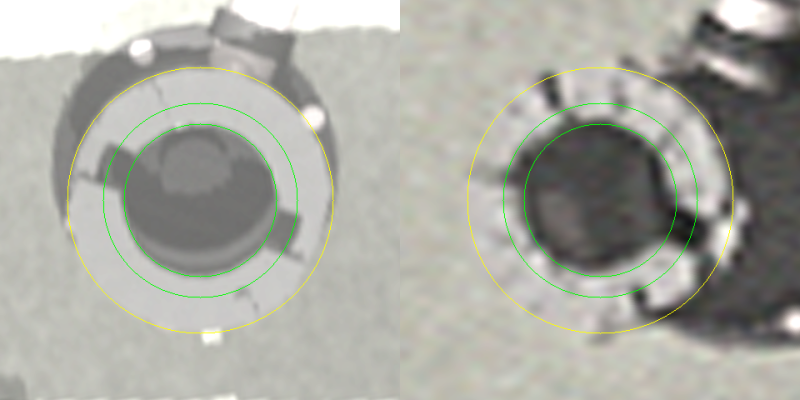

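Slots at 160°/340° and ribs at about 114°/294° (world), stub near 66°: this agrees with the description, with the mouth at (0.494, 0.081, 0.064). Now the cap.

```bash
python3 -m handwheel '[[[0,-0.042,0,0,0,-0.143,0.04],[0,-0.042,0,0,0,-0.143,0.04],[0,-0.042,0,0,0,-0.143,0.04],[0,-0.042,-0.01,0,0,-0.143,0.04],[0,-0.042,-0.01,0,0,-0.143,0.04],[0,-0.042,-0.015,0,0,-0.143,0.04],[0,-0.042,-0.015,0,0,-0.143,0.04],[0,-0.042,-0.015,0,0,-0.143,0.04],[0.002,-0.042,-0.015,0,0,-0.143,0.04],[0,0,0,0,0,0,0.04],[0,0,0,0,0,0,0.04]]]'
python3 - <<'E'
from top import *
import pickle
s,f=snap("wrist");pickle.dump((s,f),open("f2.pkl","wb"))
im=f["image"][:,:,::-1]
c=(.496,-.298)
T=topview(f,s,c,.0685);T2=topview(f,s,c,.029)
im2=np.clip(np.hstack([T,T2])[:,:,::-1].astype(float)*2,0,255).astype(np.uint8)
for k in(0,480): cv2.circle(im2,(240+k,240),108,(0,255,0),1)
cv2.imwrite("pics/w2.png",np.vstack([cv2.resize(im2,(800,400)),cv2.resize(im,(800,600))[100:300]]))
P=cloud(f,s).reshape(-1,3);e=P-[*c,0];r=np.hypot(e[:,0],e[:,1])
print("opening",s["opening"],s["position"],s["ee_rot"])
for lo,hi in((.064,.074),(.025,.033)):
  q=P[(r<.04)&(P[:,2]>lo)&(P[:,2]<hi)]
  rect=cv2.minAreaRect(q[:,:2].astype(np.float32)*1000);print(lo,len(q),q.mean(0),rect,np.median(q[:,2]))
  w,V=np.linalg.eigh(np.cov(q[:,:2].T));print(np.degrees(np.arctan2(V[1,1],V[0,1])))
E
```

```text
clock: 2.7
position: [0.4956, -0.2954, 0.1641]
ee_rot: [0.976, 0.218, -0.0, -0.001]
ft_force: [-0.1, -0.3, 0.2]
opening: 0.04
grasp_force: 0.0
opening 0.039992721511254985 [ 0.49559423 -0.29537721  0.16414904] [ 9.75894003e-01  2.18243957e-01 -3.87332502e-04 -5.65379103e-04]
0.064 651 [ 0.49960337 -0.29756325  0.06776084] ((499.1896667480469, -297.82843017578125), (48.90099334716797, 13.65206527709961), 25.34142303466797) 0.06782490921121737
-154.51937701933284
0.025 1023 [ 0.50002195 -0.29710651  0.02796632] ((499.20263671875, -297.6908874511719), (51.55506896972656, 51.74082946777344), 23.748741149902344) 0.027949481656762143
116.09727924703277
```

View pics/w2.png

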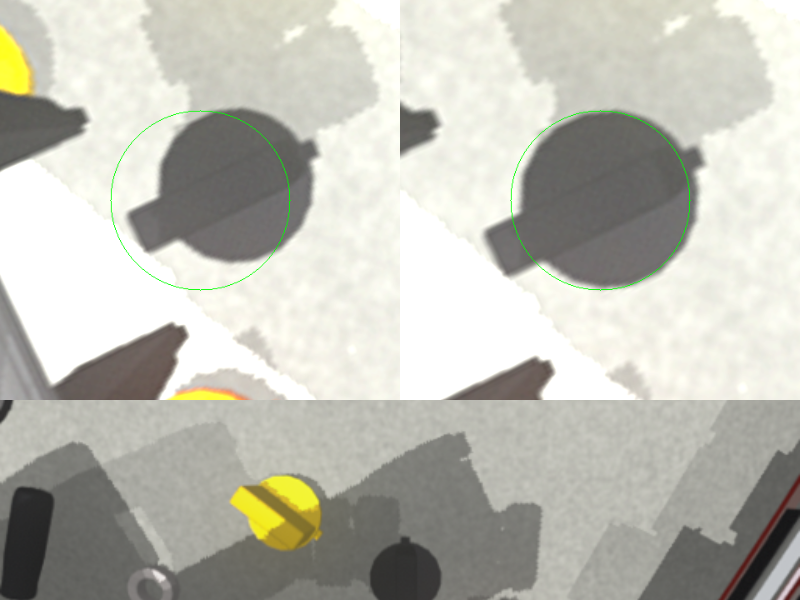

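The cap agrees across views: handle centre (0.4985,-0.298), top 0.068, handle at 25.3°, and the tool's y is at -64.8°, square to it. In the left panel the fingers sit clear of the handle and of the yellow ones. Descend and grip.

```bash
python3 -m handwheel '[[[0.0029,-0.0024,-0.03,0,0,0,0.04],[0,0,-0.03,0,0,0,0.04],[0,0,-0.03,0,0,0,0.04],[0,0,-0.02,0,0,0,0.04],[0,0,-0.0135,0,0,0,0.04],[0,0,-0.006,0,0,0,0.04],[0,0,0,0,0,0,0.04]]]' 15
python3 -m handwheel '[[[0,0,0,0,0,0,0.02],[0,0,0,0,0,0,0.016],[0,0,0,0,0,0,0.01],[0,0,0,0,0,0,0.005],[0,0,0,0,0,0,0.0],[0,0,0,0,0,0,0.0]]]' 15
```

```text
clock: 3.45
position: [0.4987, -0.298, 0.0353]
ee_rot: [0.976, 0.218, -0.0, 0.0]
ft_force: [-0.5, -0.0, -0.1]
opening: 0.0402
grasp_force: 0.0
clock: 4.05
position: [0.4985, -0.2989, 0.0355]
ee_rot: [0.976, 0.218, 0.0, 0.0]
ft_force: [-1.1, 0.3, 5.2]
opening: 0.0139
grasp_force: 15.0
```

```bash
python3 -m handwheel '[[[0,0,0.015,0,0,0,0],[0,0,0.03,0,0,0,0],[0,0,0.04,0,0,0,0],[0,0,0.035,0,0,0.14,0],[0,0.02,0,0,0,0.147,0],[0,0.025,0,0,0,0.147,0],[0,0.025,0,0,0,0.147,0],[0,0.025,0,0,0,0.147,0],[0,0.025,0,0,0,0.147,0],[0,0.025,0,0,0,0.147,0],[0,0.025,0,0,0,0.147,0],[0,0.025,0,0,0,0.147,0]]]'
python3 -m handwheel '[[[0,0.025,0,0,0,0.147,0],[0,0.025,0,0,0,0.147,0],[0,0.025,0,0,0,0.147,0],[0,0.025,0,0,0,0.147,0],[-0.002,0.025,0,0,0,0.147,0],[-0.002,0.025,0,0,0,0.147,0],[0,0.02,0,0,0,0.147,0],[0,0.014,0,0,0,0.01,0],[0,0,0,0,0,0,0],[0,0,0,0,0,0,0]]]'
python3 - <<'E'
from top import *
import pickle
s,f=snap("wrist");_,g=snap("scene");_,h=snap("side");pickle.dump((s,f,g,h),open("f3.pkl","wb"))
R=Ro.from_quat(s["ee_rot"]).as_matrix();print(s["position"],R.round(4),np.degrees(np.arctan2(R[1,1],R[0,1])),s["grasp_force"],s["joints"])
def crop(f,X,w,h,W,H):
    u,v=proj(f,X)[0].astype(int);return cv2.resize(f["image"][v-h:v+h,u-w:u+w],(W,H),interpolation=cv2.INTER_CUBIC)
c=(.494,.081,.09)
a=np.hstack([crop(g,c,50,50,400,400),crop(h,c,50,50,400,400)])
b=cv2.resize(f["image"],(800,600))[100:300]
cv2.imwrite("pics/g3.png",np.clip(np.vstack([a,b])[:,:,::-1].astype(float)*1.7,0,255).astype(np.uint8))
E
```

```text
clock: 5.25
position: [0.4982, -0.1027, 0.155]
ee_rot: [0.637, 0.771, -0.0, -0.0]
ft_force: [0.0, 0.1, -1.4]
opening: 0.0142
grasp_force: 15.0
clock: 6.25
position: [0.4944, 0.0801, 0.155]
ee_rot: [0.174, 0.985, -0.0, -0.0]
ft_force: [0.5, 0.3, -1.1]
opening: 0.014
grasp_force: 15.0
[0.49442217 0.08005118 0.15503734] [[-9.392e-01  3.434e-01 -2.000e-04]
 [ 3.434e-01  9.392e-01 -1.000e-04]
 [ 2.000e-04 -1.000e-04 -1.000e+00]] 69.91653763524174 14.99771386384964 [ 2.85915317e-02  3.93869406e-01  1.92684096e+00 -7.99283695e-05
  8.21090755e-01 -1.19162777e+00]
```

View pics/g3.png

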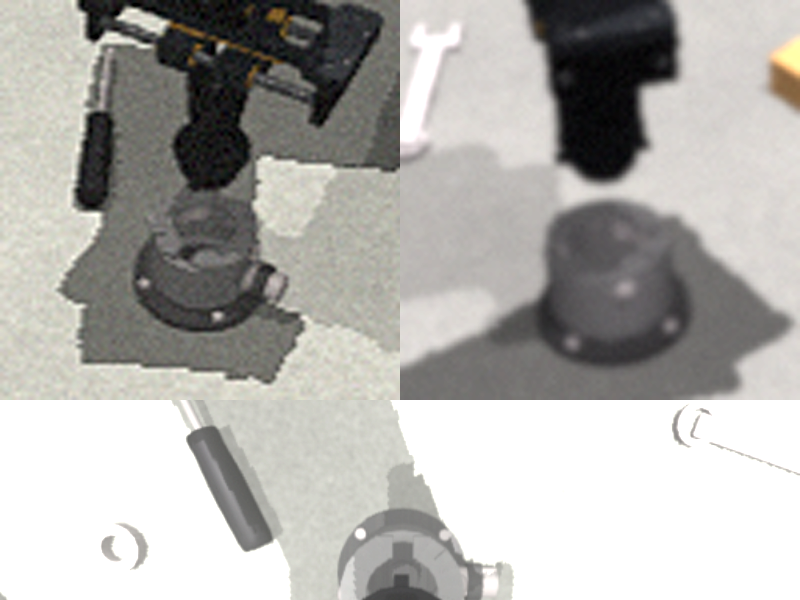

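The cap hangs straight above the mouth, and in the wrist strip the lug (403,580) and slot (403,552) are in line. Next I fit circles to the rim and to the carried flange to check the centring.

Run:
```python
from top import *
import pickle
s1,f1=pickle.load(open("f1.pkl","rb"));f0=pickle.load(open("f0.pkl","rb"));s3,f3,g3,h3=pickle.load(open("f3.pkl","rb"))
def fit(P,r):
    hull=cv2.convexHull((P[:,:2]*1e3).astype(np.float32)).reshape(-1,2)
    # densify selection: per-angle outermost points
    c=P[:,:2].mean(0)*1e3
    res=least_squares(lambda p:np.hypot(*(hull-p).T)-r,c,loss="soft_l1");return res.x.round(1),len(hull),np.abs(res.fun).mean().round(2)
for n,f,s in(("f1",f1,s1),("scene0",f0["scene"][1],None),("side0",f0["side"][1],None),("f3",f3,s3)):
    P=cloud(f,s).reshape(-1,3);r=np.hypot(P[:,0]-.494,P[:,1]-.081)
    q=P[(r<.046)&(P[:,2]>.060)&(P[:,2]<.068)];print(n,len(q),fit(q,40),np.median(q[:,2]))
print("tcp",s3["position"])
for n,f,s in(("scene3",g3,None),("side3",h3,None),("w3",f3,s3)):
    P=cloud(f,s).reshape(-1,3);r=np.hypot(P[:,0]-.494,P[:,1]-.081)
    for lo,hi in((.139,.153),(.115,.135)):
        q=P[(r<.04)&(P[:,2]>lo)&(P[:,2]<hi)]
        if len(q)>8: print(n,lo,len(q),fit(q,27 if lo>.13 else 21.5),q.min(0).round(3),q.max(0).round(3))
```

```text
f1 1561 (array([494.4,  81.3]), 49, np.float64(0.69)) 0.0628266945359961
scene0 278 (array([495. ,  81.2]), 24, np.float64(1.1)) 0.06458466189314932
side0 314 (array([492.2,  79.1]), 20, np.float64(1.13)) 0.0627016405174195
f3 1715 (array([494. ,  80.7]), 28, np.float64(0.42)) 0.06280589041150014
tcp [0.49442217 0.08005118 0.15503734]
scene3 0.139 129 (array([497.4,  79.9]), 18, np.float64(0.85)) [0.479 0.054 0.139] [0.524 0.107 0.152]
scene3 0.115 20 (array([520.6,  79.9]), 6, np.float64(4.58)) [0.506 0.062 0.119] [0.524 0.099 0.135]
side3 0.139 150 (array([494.2,  78.3]), 13, np.float64(0.92)) [0.468 0.051 0.14 ] [0.517 0.095 0.153]
side3 0.115 72 (array([492.4,  78. ]), 11, np.float64(2.58)) [0.467 0.057 0.118] [0.521 0.09  0.135]
w3 0.139 1328 (array([495.7,  79.4]), 30, np.float64(0.25)) [0.468 0.054 0.143] [0.505 0.106 0.153]
w3 0.115 65 (array([449.3,  96.8]), 12, np.float64(1.96)) [0.467 0.085 0.13 ] [0.473 0.093 0.135]
```

All three views agree that the cap sits (+2.0, -1.1) mm off the mouth; I'll correct that and go down in stages.

```bash
python3 -m handwheel '[[[-0.002,0.0011,-0.02,0,0,0,0],[0,0,-0.02,0,0,0,0],[0,0,-0.01,0,0,0,0],[0,0,-0.005,0,0,0,0],[0,0,-0.004,0,0,0,0],[0,0,-0.003,0,0,0,0],[0,0,0,0,0,0,0]]]'
```

```text
clock: 7.1
position: [0.4926, 0.0813, 0.0933]
ee_rot: [0.173, 0.985, 0.0, 0.0]
ft_force: [0.5, -0.0, -0.7]
opening: 0.0138
grasp_force: 15.0
```

```bash
python3 -m handwheel '[[[0,0,-0.002,0,0,0,0],[0,0,-0.002,0,0,0,0],[0,0,0,0,0,0,0]]]'
```

```text
clock: 7.4
position: [0.4924, 0.0814, 0.0891]
ee_rot: [0.173, 0.985, 0.0, -0.0]
ft_force: [-0.0, -0.2, -0.3]
opening: 0.014
grasp_force: 15.0
```

Free so far; the lugs are just at the rim.

```bash
python3 -m handwheel '[[[0,0,-0.002,0,0,0,0],[0,0,-0.002,0,0,0,0],[0,0,-0.001,0,0,0,0],[0,0,0,0,0,0,0]]]'
```

```text
clock: 7.8
position: [0.4924, 0.0814, 0.084]
ee_rot: [0.173, 0.985, 0.0, -0.0]
ft_force: [-0.6, 0.3, -1.3]
opening: 0.0135
grasp_force: 15.0
```

Lugs are entering the slots with no contact force.

```bash
python3 -m handwheel '[[[0,0,-0.002,0,0,0,0],[0,0,-0.002,0,0,0,0],[0,0,-0.002,0,0,0,0],[0,0,-0.001,0,0,0,0],[0,0,0,0,0,0,0]]]'
```

```text
clock: 8.3
position: [0.4924, 0.0814, 0.077]
ee_rot: [0.173, 0.985, 0.0, -0.0]
ft_force: [-1.0, 0.0, -1.1]
opening: 0.0138
grasp_force: 15.0
```

```bash
python3 -m handwheel '[[[0,0,-0.001,0,0,0,0],[0,0,0,0,0,0,0]]]'
```

```text
clock: 8.5
position: [0.4924, 0.0814, 0.0761]
ee_rot: [0.173, 0.985, 0.0, -0.0]
ft_force: [0.1, 0.1, -0.8]
opening: 0.0138
grasp_force: 15.0
```

```bash
python3 -m handwheel '[[[0,0,-0.0007,0,0,0,0],[0,0,0,0,0,0,0]]]'; python3 -m handwheel '[[[0,0,-0.0005,0,0,0,0],[0,0,0,0,0,0,0]]]'
```

```text
clock: 8.7
position: [0.4925, 0.0814, 0.0755]
ee_rot: [0.173, 0.985, 0.0, 0.0]
ft_force: [-0.0, 0.0, -0.5]
opening: 0.014
grasp_force: 15.0
clock: 8.9
position: [0.4926, 0.0814, 0.0755]
ee_rot: [0.173, 0.985, 0.0, 0.0]
ft_force: [-0.4, -0.4, 7.3]
opening: 0.0137
grasp_force: 15.0
```

Contact of 7 N at exactly the expected height (0.0755): home. Turn clockwise by 45°, letting the tool circle the cap's axis (the grip is about 1.7 mm off it).

```bash
python3 -m handwheel '[[[0.0001,0.0001,0,0,0,-0.04,0],[0.0001,0.0001,0,0,0,-0.05,0],[0.0001,0.0001,0,0,0,-0.06,0],[0,0.0001,0,0,0,-0.05,0],[0,0,0,0,0,0,0]]]'
```

```text
clock: 9.4
position: [0.493, 0.0816, 0.0755]
ee_rot: [0.271, 0.963, 0.0, 0.0]
ft_force: [-1.0, -2.5, 6.3]
opening: 0.0137
grasp_force: 15.0
```

```bash
python3 -m handwheel '[[[0.0001,0.0001,0,0,0,-0.07,0],[0.0001,0.0001,0,0,0,-0.07,0],[0.0001,0.0001,0,0,0,-0.07,0],[0.0001,0.0001,0,0,0,-0.07,0],[0,0,0,0,0,0,0]]]'
```

```text
clock: 9.9
position: [0.4933, 0.0819, 0.0755]
ee_rot: [0.403, 0.915, 0.0, 0.0]
ft_force: [-1.1, -3.2, 7.3]
opening: 0.0139
grasp_force: 15.0
```

```bash
python3 -m handwheel '[[[0.0001,0.0001,0,0,0,-0.07,0],[0.0001,0.0001,0,0,0,-0.07,0],[0.0001,0.0001,0,0,0,-0.07,0],[0,0,0,0,0,-0.05,0],[0,0,0,0,0,-0.03,0],[0,0,0,0,0,0,0],[0,0,0,0,0,0,0]]]'
python3 - <<'E'
from top import *
import pickle
s,f=snap("wrist");_,g=snap("scene");_,h=snap("side");pickle.dump((s,f,g,h),open("f4.pkl","wb"))
R=Ro.from_quat(s["ee_rot"]).as_matrix();print("handle",np.degrees(np.arctan2(R[1,1],R[0,1]))+90,s["moment"],s["ft_force"],s["grasp_force"])
def crop(f,X,w,h,W,H):
    u,v=proj(f,X)[0].astype(int);return cv2.resize(f["image"][v-h:v+h,u-w:u+w],(W,H),interpolation=cv2.INTER_CUBIC)
c=(.494,.081,.075)
a=np.hstack([crop(g,c,40,30,400,300),crop(h,c,40,30,400,300)])
T=topview(f,s,c[:2],.064);b=np.hstack([cv2.resize(T,(300,300)),cv2.resize(f["image"][90:240,130:380],(500,300))])
cv2.imwrite("pics/g4.png",np.clip(np.vstack([a,b])[:,:,::-1].astype(float)*1.7,0,255).astype(np.uint8))
for n,F,S in(("scene",g,None),("side",h,None),("w",f,s)):
    P=cloud(F,S).reshape(-1,3);r=np.hypot(P[:,0]-.494,P[:,1]-.081)
    q=P[(r>.005)&(r<.026)&(P[:,2]>.058)&(P[:,2]<.075)];k=P[(r>.03)&(r<.04)&(P[:,2]>.055)&(P[:,2]<.0725)]
    print(n,"flange z",len(q),np.median(q[:,2]),"rim z",len(k),np.median(k[:,2]))
E
```

```text
clock: 10.6
position: [0.4934, 0.0822, 0.0755]
ee_rot: [0.53, 0.848, -0.0, 0.0]
ft_force: [-2.4, -2.5, 8.3]
opening: 0.0139
grasp_force: 15.0
handle 115.95612413619384 [-0.53788207  0.58086958 -0.05839621] [-2.36046268 -2.52568191  8.34473416] 15.000863671302795
scene flange z 57 0.06927294350742286 rim z 147 0.06406066102457098
side flange z 124 0.06760022317818726 rim z 174 0.0621589249756081
w flange z 1105 0.06803331744246177 rim z 2234 0.06271717462380656
```

View pics/g4.png

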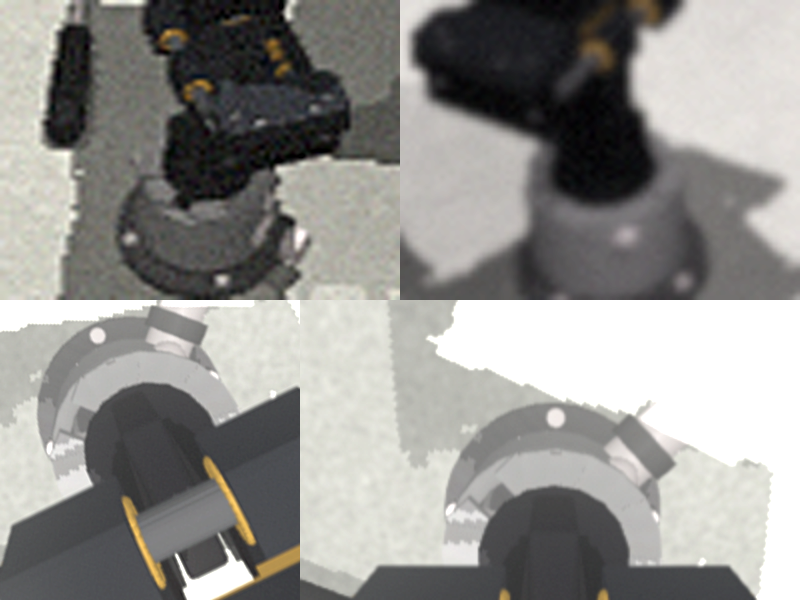

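The flange top is 5.2 mm above the rim in all three views, so the cap is fully home; the slot shows empty at (88,420), left of the handle. I'll check the ribs' angle from the depth data for a fine trim.

Run:
```python
from top import *
import pickle
s1,f1=pickle.load(open("f1.pkl","rb"));s3,f3,_,_=pickle.load(open("f3.pkl","rb"));s4,f4,_,_=pickle.load(open("f4.pkl","rb"))
for n,f,s in(("f1",f1,s1),("f3",f3,s3),("f4",f4,s4)):
    P=cloud(f,s).reshape(-1,3);e=P-[.4942,.081,0];r=np.hypot(e[:,0],e[:,1])
    ang=np.degrees(np.arctan2(e[:,1],e[:,0]))%360
    m=(r>.0305)&(r<.0385)&(P[:,2]>.0648)&(P[:,2]<.069)
    for c in(115,295):
        k=m&(abs(ang-c)<15);print(n,c,k.sum(),ang[k].mean() if k.any() else 0,P[k][:,2].mean() if k.any() else 0)
    m=(r>.0265)&(r<.035)&(P[:,2]>.04)&(P[:,2]<.06)
    for c in(160,340):
        k=m&(abs(ang-c)<20);print(n,"slot",c,k.sum(),ang[k].mean() if k.any() else 0)
```

```text
f1 115 21 114.88053619812715 0.06677412475445448
f1 295 19 293.9522615120151 0.06692563745305033
f1 slot 160 23 161.0388437093581
f1 slot 340 48 335.52197942207874
f3 115 40 115.21997980123624 0.06683312686881411
f3 295 0 0 0
f3 slot 160 40 158.35102754181793
f3 slot 340 0 0
f4 115 71 114.20247963145313 0.0669800695803077
f4 295 0 0 0
f4 slot 160 85 163.779973639025
f4 slot 340 0 0
```

The ribs are at about 114.7° and the handle at 116.0°: trim by -0.022 rad.

```bash
python3 -m handwheel '[[[0,0,0,0,0,-0.022,0],[0,0,0,0,0,0,0],[0,0,0,0,0,0,0],[0,0,0,0,0,0,0]]]'
python3 - <<'E'
from h import *
s,f=snap("wrist")
R=Ro.from_quat(s["ee_rot"]).as_matrix();print("handle",np.degrees(np.arctan2(R[1,1],R[0,1]))+90,s["moment"],s["ft_force"],s["grasp_force"],s["joint_velocities"].round(4))
P=cloud(f,s).reshape(-1,3);zf=s["position"][2]
k=P[(abs(P[:,2]-(zf+.012))<.04)&(P[:,2]>.075)&(np.hypot(P[:,0]-.494,P[:,1]-.081)<.03)];print(len(k))
q=k[(k[:,2]>.105)]
if len(q)>20:
  print(cv2.minAreaRect(q[:,:2].astype(np.float32)*1000),np.median(q[:,2]))
E
```

```text
clock: 11.15
position: [0.4934, 0.0822, 0.0755]
ee_rot: [0.539, 0.842, -0.0, 0.0]
ft_force: [-2.5, -2.8, 8.1]
opening: 0.014
grasp_force: 15.0
handle 114.71030989849345 [-0.53621672  0.61828497  0.08578474] [-2.522208   -2.83852711  8.11021155] 15.00155121088028 [-0.0008 -0.0003  0.0005 -0.     -0.0002  0.0009]
2427
((492.2840576171875, 81.27499389648438), (25.710243225097656, 50.61638259887695), 14.776700973510742) 0.10804988576282941
```

```bash
python3 -c "
from bench import env
print(env.finish_job())"
```

```text
the job is handed in; nothing more can be done
None
```

I put the black cap fully home in the housing, turned it 45° clockwise so its handle points at the ribs, and handed the job in at 11 s, still gripping it at 15 N with about 8 N of downward push.

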